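Unlock the washer's dosing tray and lift it out level

ROBOT

A 7-joint arm with a two-finger parallel gripper is mounted at the origin on the work surface. World frame = base frame: x ahead of the robot, y to its left, z up, the work surface at z = 0. Lengths are in m, angles in degrees, forces in N, time in s.
With the tool pointing down it reaches from about 0.425 to 0.875 m from the base axis. Payload 4.7 kg.
Tool frame: the origin (TCP) lies at the very end of the fingers, on their centre line; the grasp point (between the pads) lies 19 mm behind it; z points along the fingers, y is the line along which they close (so a half turn about z gives the same grasp; the last joint's range is limited). The gripper opens to 87 mm and grips with 3 to 60 N. Pads are 19 mm wide; open, the fingers measure 117 mm over their backs; the gripper's body (75 mm by 190 mm) begins 51 mm behind the grasp point.
Start: joints at [0.808, 18.392, -4.016, 83.108, 1.295, 78.541, -3.26], TCP at [0.65, -0, 0.223] pointing down, gripper open.
Joint ranges: [-163.93, 163.93], [-17.29, 119.83], [-79.2, 71.16], [3.27, 140.29], [-89.18, 269.18], [5.43, 117.66], [-154.24, 154.24]. Speed limits (degrees/s): [147.25, 147.25, 180, 180, 180, 180, 180].

INTERFACE

Orientations are given as [roll, pitch, yaw] about the fixed x, y, z axes, in that order (R = Rz(yaw) Ry(pitch) Rx(roll)).
In Python, from cell import get_obs, eyes, env gives the robot as it stands.
- The arm moves only by the tool servo_tool, never from a script. Its argument "series" is a list that holds one entry, the list of rows, each a list of 7 numbers: the shift along the tool's x, y, z in units of 300 mm (1.0 is 300 mm), then the turn, a rotation vector about the tool's x, y, z in units of pi rad (1.0 is pi rad), then the opening, from 0 (shut) to 1 (fully open). In form: [[[tx, ty, tz, wx, wy, wz, gripper], ...]]. A call has 1 to 12 rows; each row is the pose to reach, as a shift and turn from the pose commanded when the call began, along the tool's axes at that moment, turning the shorter way round; what a row does not reach only later rows make up. A row lasts 1/12 s, in which the tool goes at most 41.7 mm and 7.16 degrees, less where a joint would pass 70% of its speed; a pose out of reach is approached as far as the arm can. A call with a number of a shift or a turn outside -1 to 1 is refused whole. A call with a gripper value outside its range is refused whole. The fingers move at their own pace and stop on an object; "grip_force" is the grip in N (left out, the last holds). Time passes only in rows, so rows that repeat a pose let the fingers close. It gives the time, the measured TCP pose, the force, the opening and the grip force at its end, in the units of the state.
- get_obs(): the state, without advancing time (a new reading comes with each control period).
- eyes.read_camera(name): name is "scene" or "side" or "wrist"; returns a dict with "frame" (384x512x3 uint8, red, green, blue), "depth" (384x512 float32, m along the optical axis (not along the pixel's ray), 0 where there is no reading), "fx", "fy", "cx", "cy" (pixels), "distortion" ([k1, k2, p1, p2, k3] as OpenCV has them; the pictures are not rectified), "origin" and "rotation" of the camera in the world; the wrist camera has in their place "mount" (4x4, takes a point from camera to tool coordinates, whose origin is the TCP and whose axes are the flange's). Camera axes: x right, y down, z forward; pixel columns grow to the right and rows downward; lengths in m; the calibration is good to about 2 mm. A picture is of the moment at which its call begins: read the wrist's pose just before it.
- env.sign_off(): hands the job in; it is judged then, once.
The state is a dict: "time_s": time; "qpos": joint angles; "joint_velocities": joint speeds; "effort": joint torques, N m; "tool_pos": TCP position; "tool_rot": TCP orientation; "force": force on the tool from outside, world axes, zero at the start; "wrist_torque": the same for the moment, N m; "grip_width": finger opening in m; "grasp_force": force on a finger pad.
Only numpy, scipy, OpenCV 4.12 (cv2) and the standard library are available. Lean on these libraries where they do the work, as an engineer would, in place of code of your own. Each camera call takes 0.05 s, during which the arm holds its last target. There are 200 camera calls.

TASK

Turn the orange latch on the grey dosing unit until its pointer stands at the green mark and leave it there, then take the blue tray by its white grip and lift it straight up about 15 cm, keeping it level so that both detergent tablets stay in it. Finish while still holding the tray steady and level in the air above its well, and do not disturb the other things on the top.

Things in the scene. Friction and masses are not known exactly. Their poses are not given: they have to be found in the camera images.
- unit: grey housing fixed on the white work top, 170 (x) x 290 (y) x 48 mm high, origin at the centre of its underside, x away from the robot at yaw 0. Tray well 128 x 168 mm centred at x 0, y -45 mm, floor 8 mm above the work top. Orange latch with upright axis at x 0, y +63 mm. Unlocked mark: green dot on the top face, 64 mm from the latch axis towards the unit's -x.
- latch (a joint): angle (rad) of the orange turn latch, counter-clockwise positive seen from above. 0: pointer exactly at the green mark (unit's -x). Starts at 0.9 to 1.45, its wing over the tray's rim: turn it clockwise by that much. Stops at -0.6 and 1.7; stays where left (friction 0.05 N m). The wing locks the tray down until the angle is below about 0.4.
- latch_top (a point): centre of the top of the latch's grip bar, on the latch axis, 91 mm above the work top. Bar 44 long, 14 thick, 31 mm tall, on a disc 44 mm wide, 12 thick; pinch it from above across its thickness. Bar and pointer wing (14 wide, reaching 48 mm from the axis, top 13 mm above the housing, black line on it) lie along this point's x; the pointer points to its -x and turns with the latch.
- tray: blue open tray, loose, 120 (x) x 160 (y) x 45 mm high, 0.2 to 0.4 kg, 4 mm walls, origin at the centre of its underside; sits in the well, 4 mm free each side, axes as the unit's. A middle wall along x at y 0 parts two compartments; on it a white grip fin 60 (x) x 14 mm (y), from 45 to 90 mm above the underside, to be pinched from above across its thickness.
- well (a point): centre of the floor of the well, fixed in the unit, where the tray's origin rests; 8 mm above the work top
- tablet_a: white solid detergent tablet, a disc 34 mm in diameter and 16 mm high, 22 g, lying loose in the tray's -y compartment; origin at the centre of its underside
- tablet_b: yellow solid detergent tablet, the same, in the tray's +y compartment (beside the latch)
- wipes: green wipes canister, 84 mm in diameter, 150 mm high, standing loose beside the unit; origin at the centre of its underside; to be left alone
- food_can: red food can, 74 mm in diameter, 110 mm high, standing loose beside the unit; origin at the centre of its underside; to be left alone
- sheet_box: brown carton 60 x 120 x 75 mm high standing loose beside the unit; origin at the centre of its underside; to be left alone
There are look-alikes about, which are no part of the job. There is more than one size of the tray; the one meant has the size given above.

How it is judged:
By the outcome, as a careful person would: the job done as asked, in the order asked, and still so for the second after the job is handed in, while the arm keeps its last pose, push and grip.
It also fails if it takes over 51 s, if anything falls off the work surface, if the arm or the gripper's body presses on something with over 40 N, if the wrist force passes 120 N, or if a joint passes its speed limit or range.

## Working session

There is one attempt and no reset: what is moved stays moved. The work goes in short steps, Python scripts to look and compute and a tool call to move; the robot and the scene stay as the last step left them, time stands still between calls to the robot, and variables do not carry over. Pictures are saved under pics/ and viewed, at most 10 in all, crops included, and the job is handed in when it is done.

Besides the shell and the picture viewer there is one more tool, called after "Request:" by a JSON object that holds its "fn" and its "kwargs". servo_tool: Moves the arm, as the interface text tells. Shifts and turns lie within -1 to 1; 1 stands for 300 mm of shift or pi rad of turn. Its arguments: {"type":"object","properties":{"series":{"type":"array"},"grip_force":{"type":"number"}},"required":["series"]}

```bash
mkdir -p pics
cat > h.py <<'E'
import numpy as np, cv2
from cell import get_obs, eyes, env
from scipy.spatial.transform import Rotation as R
def cap(n):
    o=get_obs(); c=eyes.read_camera(n)
    if 'mount' in c:
        T=np.eye(4); T[:3,:3]=R.from_euler('xyz',o['tool_rot'],degrees=True).as_matrix(); T[:3,3]=o['tool_pos']
        M=T@np.array(c['mount']); c['rotation'],c['origin']=M[:3,:3],M[:3,3]
    return c
def cloud(c):
    h,w=c['depth'].shape
    u,v=np.meshgrid(np.arange(w),np.arange(h))
    K=np.array([[c['fx'],0,c['cx']],[0,c['fy'],c['cy']],[0,0,1.]])
    p=cv2.undistortPoints(np.stack([u,v],-1).reshape(-1,1,2).astype(np.float64),K,np.array(c['distortion'],float)).reshape(h,w,2)
    d=c['depth'][...,None].astype(float)
    P=np.concatenate([p*d,d],-1)@np.array(c['rotation']).T+np.array(c['origin'])
    P[c['depth']<=0]=np.nan
    return P
def save(c,n): cv2.imwrite('pics/'+n+'.png',c['frame'][...,::-1])
E
python3 - <<'E'
from h import *
print(get_obs())
a=cap('scene');b=cap('side');w=cap('wrist')
im=[cv2.resize(x['frame'],(400,300)) for x in (b,w)]
save(a,'scene')
cv2.imwrite('pics/sw.png',np.hstack(im)[...,::-1])
for n,x in zip('abw',(a,b,w)):
    np.savez(f'{n}.npz',f=x['frame'],P=cloud(x)); print(n,x['origin'])
E
```

```text
{'time_s': 0.0, 'qpos': array([ 0.80748704, 18.43945587, -4.01511156, 83.1750595 ,  1.2942857 ,
       78.541386  , -3.26112508]), 'joint_velocities': array([-0.1820079 ,  0.01423766,  0.01532525,  0.05033474, -0.06037193,
       -0.11308254,  0.04281339]), 'effort': array([-2.58547143e-04, -4.91284704e+01, -4.03903294e-01, -3.12526345e+01,
       -6.40594075e-02,  4.37659642e-02,  1.61017233e-04]), 'tool_pos': array([ 6.49439914e-01, -4.71502837e-05,  2.21455592e-01]), 'tool_rot': array([-1.79889302e+02,  5.23631594e-03,  9.00006050e+01]), 'force': array([ 0.43077824,  0.86782378, -0.01031467]), 'wrist_torque': array([-0.00729074,  0.03643645, -0.02246394]), 'grasp_force': 0.0, 'grip_width': 0.0868622513607131}Traceback (most recent call last):
  File "<stdin>", line 8, in <module>
  File "h.py", line 16, in cloud
    P=np.concatenate([p*d,d],-1)@np.array(c['rotation']).T+np.array(c['origin'])
      ~~~~~~~~~~~~~~~~~~~~~~~~~~~~~~~~~~~~~~~~~~~~~~~~~~~~^~~~~~~~~~~~~~~~~~~~~~
ValueError: operands could not be broadcast together with shapes (384,512) (3,)
```

View pics/scene.png

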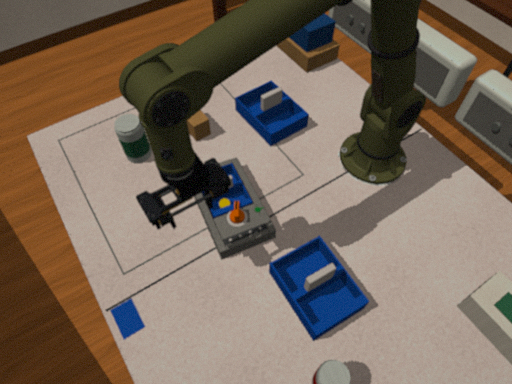

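View pics/sw.png

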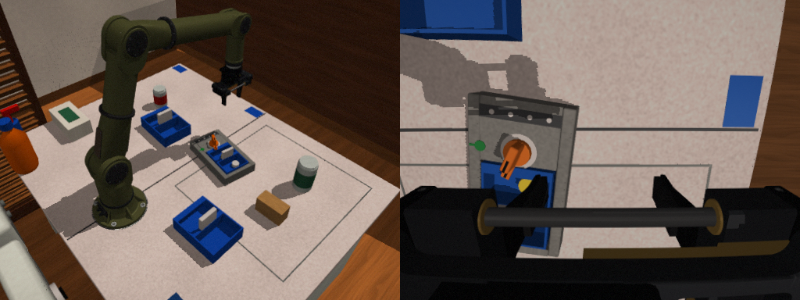

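Candidates for the tray in the scene picture are the blue trays at (272,112) and (318,287), both standing loose on the top, and the one in the grey unit at (230,185). I choose the one in the unit, next to the orange latch (237,213) and green mark (258,209). The red can is at (332,372), the canister at (132,135) and the carton at (198,125).

Run:
```python
from h import *
for n in ('scene','wrist'):
    c=eyes.read_camera(n)
    for k in c:
        if k not in('frame','depth'): print(n,k,c[k])
```

```text
scene fx 385.05774423844406
scene fy 385.05774423844406
scene cx 262.6800114289033
scene cy 196.9673761150604
scene distortion [-0.0495064  0.         0.         0.         0.       ]
scene origin [0.77487515 0.47434066 0.99886224]
scene rotation [-146.47621619   -0.51502698  146.1216966 ]
wrist fx 279.81587207599017
wrist fy 279.81587207599017
wrist cx 256.05887183728055
wrist cy 191.0907254275561
wrist distortion [-0.05533052  0.          0.          0.          0.        ]
wrist mount [[-7.12990649e-04 -9.52717442e-01 -3.03856820e-01  8.47144002e-02]
 [ 9.99999730e-01 -7.33369410e-04 -4.70505418e-05 -2.63778388e-04]
 [-1.78013425e-04 -3.03856771e-01  9.52717708e-01 -1.61303443e-01]
 [ 0.00000000e+00  0.00000000e+00  0.00000000e+00  1.00000000e+00]]
```

```bash
python3 - <<'E'
s=open('h.py').read()
s=s.replace("    return c\ndef cloud","    else: c['rotation']=R.from_euler('xyz',c['rotation'],degrees=True).as_matrix()\n    return c\ndef cloud")
s+='''
def masks(c):
    h=cv2.cvtColor(c['frame'],cv2.COLOR_RGB2HSV).astype(int); H,S,V=h[...,0],h[...,1],h[...,2]
    return dict(orange=(H<16)&(S>150)&(V>100),green=(H>45)&(H<85)&(S>100)&(V>50),blue=(H>100)&(H<130)&(S>130),white=(S<60)&(V>140))
'''
open('h.py','w').write(s)
E
python3 - <<'E'
from h import *
for n in ('wrist','scene'):
    c=cap(n); P=cloud(c); m=masks(c); z=P[...,2]
    x,y=P[...,0],P[...,1]
    near=(abs(x-.65)<.25)&(abs(y)<.25)
    print(n,'table',np.nanmedian(z[near&(z<.02)]))
    top=near&(abs(z-.048)<.005)
    pts=P[top][:,:2].astype(np.float32); print('rim',len(pts),cv2.minAreaRect(pts) if len(pts) else 0)
    g=m['green']&near&(z<.07); print('green',np.nanmean(P[g],0),g.sum())
    o=m['orange']&near
    for lo,hi in((.08,.1),(.055,.066)):
        q=o&(z>lo)&(z<hi)
        if q.sum()>5: print('or',lo,q.sum(),P[q].mean(0),cv2.minAreaRect(P[q][:,:2].astype(np.float32)))
    q=near&(z>.088)&(z<.105)&m['white']
    if q.sum()>5: print('fin',q.sum(),P[q].mean(0),cv2.minAreaRect(P[q][:,:2].astype(np.float32)))
E
```

```text
wrist table -0.0007291844484909604
rim 14246 ((0.5158839225769043, -0.026982709765434265), (0.20170685648918152, 0.4367906451225281), 4.1812872886657715)
green [ 0.45152399 -0.01494851  0.04837429] 158
or 0.08 393 [ 0.51862701 -0.02343683  0.08904155] ((0.5162485241889954, -0.02526763081550598), (0.04229949414730072, 0.014321979135274887), 58.94147491455078)
or 0.055 521 [ 0.51698899 -0.03089108  0.05928755] ((0.5061607956886292, -0.03415129333734512), (0.06849472224712372, 0.041142787784338), 42.19818878173828)
scene table 0.0005283266244658913
rim 2704 ((0.5069595575332642, 0.00975160300731659), (0.21246908605098724, 0.475178062915802), 0.23284175992012024)
green [ 0.45312342 -0.01657495  0.04972245] 25
or 0.08 65 [ 0.51879959 -0.02472114  0.09083666] ((0.517508864402771, -0.026907462626695633), (0.043200697749853134, 0.011396066285669804), 58.0258903503418)
or 0.055 85 [ 0.5166775  -0.02790131  0.06064368] ((0.5109196901321411, -0.03769029676914215), (0.06809715181589127, 0.03706778213381767), 58.22744369506836)
```

Run:
```python
from h import *
c=cap('wrist'); b=cap('side')
i1=cv2.resize(c['frame'][100:330,60:260],(480,552),interpolation=cv2.INTER_CUBIC)
i2=cv2.resize(b['frame'][150:250,230:340],(310,282),interpolation=cv2.INTER_CUBIC)
out=np.zeros((552,790,3),np.uint8); out[:,:480]=i1; out[:282,480:]=i2
cv2.imwrite('pics/crop.png',out[...,::-1])
P=cloud(c);z=P[...,2]
# housing top: connected comp containing pixels near latch
c2=cap('side'); P2=cloud(c2); z2=P2[...,2]
for Pq,zq,n in((P,z,'w'),(P2,z2,'s'),):
    near=(abs(Pq[...,0]-.5064)<.2)&(abs(Pq[...,1]+.0877)<.2)&(abs(zq-.048)<.005)
    _,l,st,ce=cv2.connectedComponentsWithStats(near.astype(np.uint8))
    for k in range(1,len(st)):
        if st[k,4]>150: print(n,'top',st[k],cv2.minAreaRect(Pq[l==k][:,:2].astype(np.float32)))
for n,cc in(('scene',cap('scene')),('side',b)):
    Q=cloud(cc); zz=Q[...,2]
    for lo,hi in((.07,.08),(.105,.115),(.145,.155)):
        m=(zz>lo)&(zz<hi)&(Q[...,0]>.2)&(Q[...,0]<1)&(abs(Q[...,1])<.6)
        _,l,st,ce=cv2.connectedComponentsWithStats(m.astype(np.uint8))
        for k in range(1,len(st)):
            if st[k,4]>40: print(n,lo,st[k,:2],st[k,4],Q[l==k].mean(0).round(3))
```

```text
w top [   86   118   140   148 12764] ((0.5146893858909607, -0.032138481736183167), (0.1779346466064453, 0.17126770317554474), 80.558837890625)
w top [ 151  291   56   37 1090] ((0.5336982011795044, -0.20349130034446716), (0.07350800186395645, 0.07712549716234207), 80.47711181640625)
s top [ 243  165   84   64 1372] ((0.505696177482605, -0.08861865103244781), (0.2970673739910126, 0.1749480962753296), 81.18160247802734)
scene 0.07 [187 110] 207 [ 0.434 -0.41   0.074]
scene 0.07 [121 137] 65 [ 0.656 -0.412  0.075]
scene 0.105 [117 128] 69 [ 0.657 -0.414  0.11 ]
scene 0.105 [318 360] 619 [0.565 0.451 0.11 ]
scene 0.145 [115 114] 364 [ 0.65  -0.443  0.15 ]
side 0.07 [377 223] 57 [ 0.618 -0.459  0.075]
side 0.07 [329 243] 604 [ 0.433 -0.449  0.076]
side 0.105 [196 109] 108 [0.563 0.453 0.11 ]
side 0.105 [379 212] 65 [ 0.618 -0.454  0.11 ]
side 0.145 [382 198] 331 [ 0.645 -0.445  0.152]
```

View pics/crop.png

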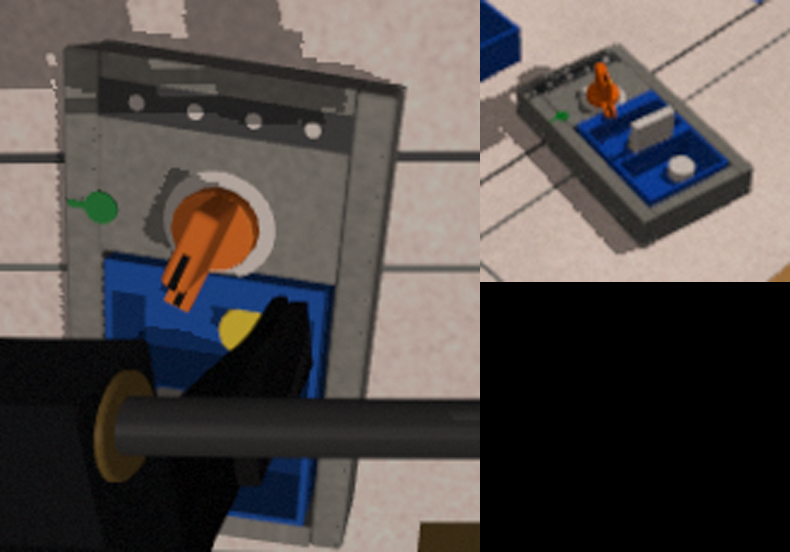

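Crop: the unit's top left (−x) has the green dot (100,207). The orange latch at (205,230) has its pointer going down-left to (180,300), over the rim of the blue tray. The yellow tablet is at (240,330), and the white grip fin and white tablet are visible in the side crop. This tray is the one meant. Latch axis is about (0.5165,-0.0255), bar at 59°, unit yaw −9°, so about 68° clockwise to turn.

Request:
{"fn": "servo_tool", "kwargs": {"series": [[[-0.02,-0.11,0.07,0,0,0.035,0.8],[-0.043,-0.223,0.14,0,0,0.07,0.8],[-0.065,-0.335,0.21,0,0,0.105,0.8],[-0.085,-0.445,0.277,0,0,0.14,0.8],[-0.085,-0.445,0.277,0,0,0.173,0.8],[-0.085,-0.445,0.277,0,0,0.173,0.8],[-0.085,-0.445,0.277,0,0,0.173,0.8],[-0.085,-0.445,0.277,0,0,0.173,0.8]]]}}

```text
time_s: 1.22
tool_pos: [0.5188, -0.0252, 0.1412]
tool_rot: [179.8, -0.1, 59.0]
force: [0.3, -0.2, 0.2]
grip_width: 0.0697
grasp_force: 0.0
```

```bash
cat > meas.py <<'E'
from h import *
o=get_obs(); print(o['time_s'],o['tool_pos'].round(4),o['tool_rot'].round(2),o['force'].round(1),o['wrist_torque'].round(2),o['grip_width'],o['grasp_force'])
def meas(c):
    P=cloud(c); m=masks(c); z=P[...,2]; x,y=P[...,0],P[...,1]
    near=(abs(x-.5065)<.12)&(abs(y+.08)<.2)
    q=m['green']&near&(z<.07)
    if q.sum(): print('green',P[q].mean(0).round(4),q.sum())
    for col,lo,hi in(('orange',.085,.1),('white',.092,.103)):
        q=m[col]&near&(z>lo)&(z<hi)
        if q.sum()>20: r=cv2.minAreaRect(P[q][:,:2].astype(np.float32)); print(col,q.sum(),P[q].mean(0).round(4),np.round(r[0],4),np.round(r[1],4),round(r[2],1))
    q=m['orange']&near&(z>.055)&(z<.066)
    if q.sum()>20: print('wing',q.sum(),P[q].mean(0).round(4))
E
python3 - <<'E'
from meas import *
c=cap('wrist');meas(c);save(c,'w2')
E
```

```text
1.2167 [ 0.5188 -0.0252  0.1412] [ 1.7981e+02 -1.2000e-01  5.9030e+01] [ 0.3 -0.2  0.2] [-0.04 -0.01 -0.01] 0.06969463384541372 0.0
green [ 0.4516 -0.0142  0.0482] 213
orange 661 [ 0.5177 -0.0226  0.0898] [ 0.516  -0.0257] [0.0435 0.0133] 58.3
white 365 [ 0.5116 -0.1316  0.0969] [ 0.506  -0.1321] [0.0129 0.044 ] 82.0
wing 987 [ 0.5144 -0.0283  0.0592]
```

View pics/w2.png

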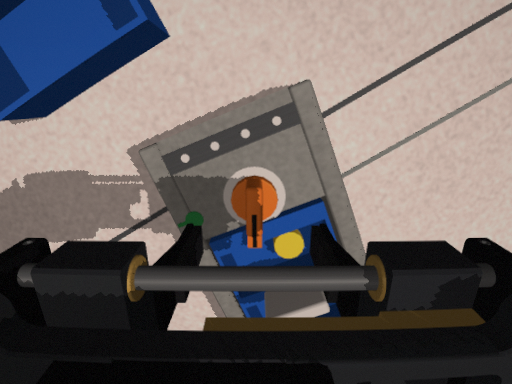

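The picture shows the latch bar (255,200) upright between the two fingers, with the green mark at (194,218) and the yellow tablet at (288,245). I descend and pinch.

Request:
{"fn": "servo_tool", "kwargs": {"series": [[[0,0,0.08,0,0,0,0.8],[0,0,0.16,0,0,0,0.8],[0,0,0.21,0,0,0,0.8],[0,0,0.243,0,0,0,0.8],[0,0,0.243,0,0,0,0.6],[0,0,0.243,0,0,0,0.3],[0,0,0.243,0,0,0,0.1],[0,0,0.243,0,0,0,0.1],[0,0,0.243,0,0,0,0.1],[0,0,0.243,0,0,0,0.1],[0,0,0.243,0,0,0,0.1]]], "grip_force": 20}}

```text
time_s: 2.18
tool_pos: [0.5169, -0.0256, 0.0671]
tool_rot: [179.9, -0.0, 58.9]
force: [-0.3, 0.6, 0.0]
grip_width: 0.0308
grasp_force: 0.0
```

Still closing; let it finish.

Request:
{"fn": "servo_tool", "kwargs": {"series": [[[0,0,0,0,0,0,0],[0,0,0,0,0,0,0],[0,0,0,0,0,0,0],[0,0,0,0,0,0,0],[0,0,0,0,0,0,0],[0,0,0,0,0,0,0]]], "grip_force": 20}}

```text
time_s: 2.68
tool_pos: [0.5166, -0.0256, 0.0666]
tool_rot: [180.0, -0.0, 58.9]
force: [0.3, -0.6, 0.8]
grip_width: 0.0139
grasp_force: 20.0
```

Request:
{"fn": "servo_tool", "kwargs": {"series": [[[0,0,0,0,0,0.034,0],[0,0,0,0,0,0.068,0],[0,0,0,0,0,0.102,0],[0,0,0,0,0,0.136,0],[0,0,0,0,0,0.17,0],[0,0,0,0,0,0.204,0],[0,0,0,0,0,0.238,0],[0,0,0,0,0,0.272,0],[0,0,0,0,0,0.306,0],[0,0,0,0,0,0.34,0],[0,0,0,0,0,0.365,0],[0,0,0,0,0,0.379,0]]]}}

```text
time_s: 3.68
tool_pos: [0.5171, -0.0267, 0.0667]
tool_rot: [179.9, -0.1, -9.6]
force: [1.6, -2.4, -0.3]
grip_width: 0.0136
grasp_force: 20.0
```

Request:
{"fn": "servo_tool", "kwargs": {"series": [[[0,0,0,0,0,0,0],[0,0,0,0,0,0,0],[0,0,0,0,0,0,0]]]}}

```text
time_s: 3.93
tool_pos: [0.5171, -0.0266, 0.0667]
tool_rot: [179.9, -0.1, -9.3]
force: [2.2, -3.4, -1.5]
grip_width: 0.0138
grasp_force: 20.0
```

Run:
```python
from meas import *
c=cap('wrist');meas(c);save(c,'w3')
```

```text
3.9333 [ 0.5171 -0.0266  0.0667] [ 1.7994e+02 -9.0000e-02 -9.3300e+00] [ 2.2 -3.4 -1.5] [-0.93 -0.56 -0.01] 0.013770683161153468 19.99966728966683
green [ 0.4516 -0.0155  0.0483] 311
orange 1020 [ 0.5263 -0.0276  0.0895] [ 0.5177 -0.03  ] [0.0419 0.0299] 10.6
white 1437 [ 0.5056 -0.1318  0.0968] [ 0.4989 -0.1314] [0.0144 0.0596] 81.1
wing 812 [ 0.523  -0.027   0.0592]
```

View pics/w3.png

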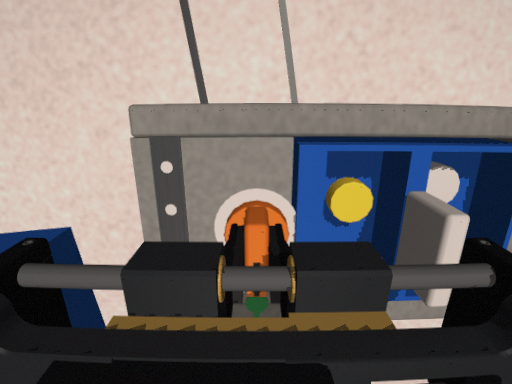

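The picture shows the latch bar (257,215) in line with the green mark (257,305). The tray's white fin is at (432,240) and both tablets are in the tray. I release, then rise.

Request:
{"fn": "servo_tool", "kwargs": {"series": [[[0,0,0,0,0,0,0.4],[0,0,0,0,0,0,0.4],[0,0,0,0,0,0,0.4],[0,0,0,0,0,0,0.4],[0,0,-0.06,0,0,0,0.4],[0,0,-0.14,0,0,0,0.4],[0,0,-0.22,0,0,0,0.6],[0,0,-0.25,0,0,0,0.6],[0,0,-0.25,0,0,0,0.6],[0,0,-0.25,0,0,0,0.6],[0,0,-0.25,0,0,0,0.6]]]}}

```text
time_s: 4.9
tool_pos: [0.5154, -0.0253, 0.14]
tool_rot: [180.0, 0.1, -9.3]
force: [0.2, -0.0, 0.1]
grip_width: 0.051
grasp_force: 0.0
```

Run:
```python
from meas import *
c=cap('wrist');meas(c)
o=get_obs();Rt=R.from_euler('xyz',o['tool_rot'],degrees=True).as_matrix()
print((Rt.T@(np.array([.4987,-.1315,.14])-o['tool_pos']))/.3)
```

```text
4.9 [ 0.5154 -0.0253  0.14  ] [ 1.7998e+02  1.4000e-01 -9.3400e+00] [ 0.2 -0.   0.1] [ 0.09  0.17 -0.  ] 0.051039748621239195 0.0
green [ 0.4517 -0.0154  0.0481] 219
orange 747 [ 0.5188 -0.0267  0.0898] [ 0.5159 -0.0264] [0.0132 0.0437] 80.3
white 985 [ 0.5024 -0.1314  0.0968] [ 0.5011 -0.1316] [0.0131 0.0552] 80.5
wing 1048 [ 0.5133 -0.0251  0.0593]
[ 2.83560679e-03  3.57983898e-01 -2.89596052e-04]
```

The latch lies along −9.7° and the green mark is at −9.7°, so it is set. Now to the fin.

Request:
{"fn": "servo_tool", "kwargs": {"series": [[[0,0.08,0,0,0,0,0.65],[0,0.18,0,0,0,0,0.65],[0,0.28,0,0,0,0,0.65],[0,0.357,0,0,0,0,0.65],[0,0.357,0,0,0,0,0.65],[0,0.357,0,0,0,0,0.65],[0,0.357,0,0,0,0,0.65]]]}}

```text
time_s: 5.53
tool_pos: [0.4987, -0.1301, 0.1406]
tool_rot: [-180.0, 0.1, -9.3]
force: [0.3, 0.0, 0.2]
grip_width: 0.0566
grasp_force: 0.0
```

Run:
```python
from meas import *
c=cap('wrist');meas(c)
```

```text
5.5333 [ 0.4987 -0.1301  0.1406] [-1.7996e+02  1.0000e-01 -9.3300e+00] [0.3 0.  0.2] [ 0.09  0.07 -0.01] 0.056599626953277304 0.0
orange 703 [ 0.519  -0.0279  0.0896] [ 0.5165 -0.0266] [0.0135 0.0429] 80.2
white 1133 [ 0.5014 -0.1321  0.0969] [ 0.4993 -0.132 ] [0.013  0.0585] 80.3
wing 815 [ 0.5085 -0.0345  0.0593]
```

Request:
{"fn": "servo_tool", "kwargs": {"series": [[[0,0.005,0.08,0,0,0,0.65],[0,0.005,0.16,0,0,0,0.65],[0,0.005,0.22,0,0,0,0.65],[0,0.005,0.265,0,0,0,0.6],[0,0.005,0.265,0,0,0,0.4],[0,0.005,0.265,0,0,0,0.2],[0,0.005,0.265,0,0,0,0],[0,0.005,0.265,0,0,0,0],[0,0.005,0.265,0,0,0,0],[0,0.005,0.265,0,0,0,0],[0,0.005,0.265,0,0,0,0],[0,0.005,0.265,0,0,0,0]]], "grip_force": 35}}

```text
time_s: 6.58
tool_pos: [0.4993, -0.1326, 0.0627]
tool_rot: [-180.0, -0.1, -9.4]
force: [-0.7, 0.3, 1.7]
grip_width: 0.0135
grasp_force: 35.0
```

Request:
{"fn": "servo_tool", "kwargs": {"series": [[[0,0,0,0,0,0,0],[0,0,0,0,0,0,0],[0,0,0,0,0,0,0],[0,0,0,0,0,0,0]]], "grip_force": 35}}

```text
time_s: 6.92
tool_pos: [0.4993, -0.1326, 0.0627]
tool_rot: [-180.0, -0.1, -9.4]
force: [-0.8, 0.7, 5.7]
grip_width: 0.0135
grasp_force: 35.0
```

Gripped at 13.5 mm. Lift slowly, first 30 mm.

Request:
{"fn": "servo_tool", "kwargs": {"series": [[[0,0,-0.005,0,0,0,0],[0,0,-0.012,0,0,0,0],[0,0,-0.022,0,0,0,0],[0,0,-0.034,0,0,0,0],[0,0,-0.048,0,0,0,0],[0,0,-0.064,0,0,0,0],[0,0,-0.08,0,0,0,0],[0,0,-0.09,0,0,0,0],[0,0,-0.097,0,0,0,0],[0,0,-0.1,0,0,0,0],[0,0,-0.1,0,0,0,0]]]}}

```text
time_s: 7.83
tool_pos: [0.499, -0.1327, 0.0924]
tool_rot: [180.0, -0.0, -9.4]
force: [0.6, -0.3, -4.4]
grip_width: 0.0138
grasp_force: 35.0
```

Request:
{"fn": "servo_tool", "kwargs": {"series": [[[0,0,-0.01,0,0,0,0],[0,0,-0.03,0,0,0,0],[0,0,-0.06,0,0,0,0],[0,0,-0.1,0,0,0,0],[0,0,-0.15,0,0,0,0],[0,0,-0.2,0,0,0,0],[0,0,-0.25,0,0,0,0],[0,0,-0.3,0,0,0,0],[0,0,-0.34,0,0,0,0],[0,0,-0.37,0,0,0,0],[0,0,-0.39,0,0,0,0],[0,0,-0.4,0,0,0,0]]]}}

```text
time_s: 8.83
tool_pos: [0.4992, -0.1328, 0.2132]
tool_rot: [-180.0, -0.1, -9.4]
force: [0.2, -0.8, -3.0]
grip_width: 0.0135
grasp_force: 35.0
```

Request:
{"fn": "servo_tool", "kwargs": {"series": [[[0,0,0,0,0,0,0],[0,0,0,0,0,0,0],[0,0,0,0,0,0,0],[0,0,0,0,0,0,0],[0,0,0,0,0,0,0],[0,0,0,0,0,0,0]]]}}

```text
time_s: 9.33
tool_pos: [0.4987, -0.1326, 0.2117]
tool_rot: [180.0, 0.0, -9.4]
force: [0.1, 0.8, -4.5]
grip_width: 0.0138
grasp_force: 35.0
```

Run:
```python
from meas import *
b=cap('side');c=cap('wrist');s=cap('scene')
P=cloud(s);m=masks(s)['blue']&(abs(P[...,0]-.499)<.12)&(abs(P[...,1]+.132)<.12)&(P[...,2]>.1)
m&=P[...,2]>.19
q=P[m];A=np.c_[q[:,:2]-q[:,:2].mean(0),np.ones(len(q))]
print('rim',len(q),np.linalg.lstsq(A,q[:,2],rcond=None)[0],q.min(0),q.max(0))
for n in(s,b):
    P=cloud(n);z=P[...,2];mm=masks(n)
    w=(np.hypot(P[...,0]-.5163,P[...,1]+.026)<.06)&mm['orange']
    for lo,hi in((.085,.096),(.052,.066)):
        k=w&(z>lo)&(z<hi)
        if k.sum()>5: print('latch',k.sum(),P[k].mean(0),cv2.minAreaRect(P[k][:,:2].astype(np.float32)))
out=np.hstack([cv2.resize(x,(400,400)) for x in(b['frame'][120:280,200:360],s['frame'][140:270,170:300])])
cv2.imwrite('pics/end.png',out[...,::-1]);save(c,'w4')
```

```text
9.3333 [ 0.4987 -0.1326  0.2117] [ 1.80e+02  4.00e-02 -9.36e+00] [ 0.1  0.8 -4.5] [ 0.02  0.11 -0.02] 0.013833354708250502 34.99638478271663
rim 815 [-0.3474987   0.07724483  0.25587691] [ 0.44554644 -0.21865079  0.19000194] [ 0.57065483 -0.03422037  0.6092179 ]
latch 55 [ 0.52057815 -0.02627446  0.09102058] ((0.5183576345443726, -0.026624824851751328), (0.011390183120965958, 0.040820181369781494), 82.51602172851562)
latch 72 [ 0.5130283  -0.01605128  0.05999037] ((0.5046301484107971, -0.01740279048681259), (0.06411249935626984, 0.02164403349161148), 5.5854926109313965)
latch 40 [ 0.49621779 -0.03303206  0.06009655] ((0.4945944845676422, -0.029994472861289978), (0.019614582881331444, 0.055473342537879944), 60.17116165161133)
```

View pics/end.png

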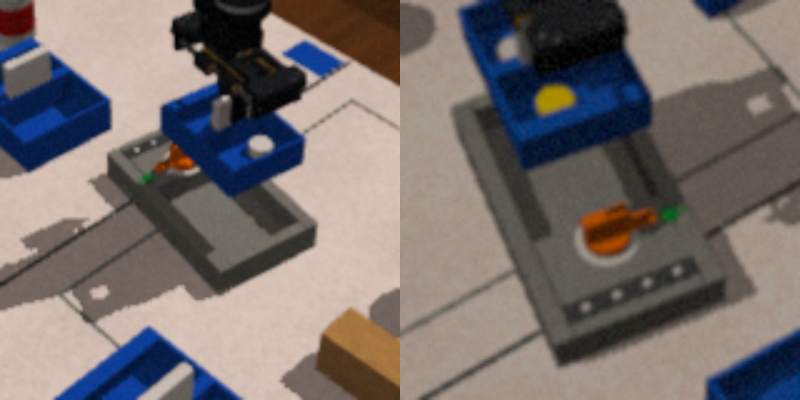

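View pics/w4.png

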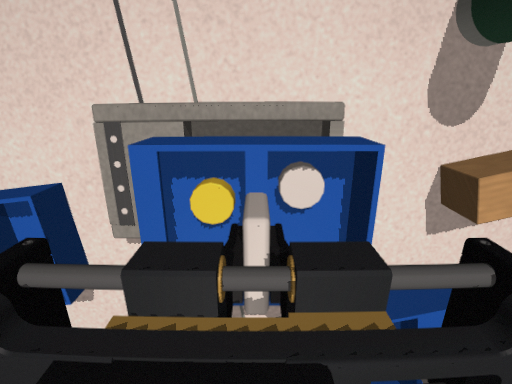

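Both tablets, yellow at (212,200) and white at (302,186), are in the lifted tray. The latch pointer stands at the green dot (670,213 in the end picture). One level check, then hand in.

Run:
```python
from meas import *
c=cap('wrist');P=cloud(c);q=P[masks(c)['blue']&(P[...,2]>.196)&(P[...,2]<.215)&(abs(P[...,0]-.499)<.1)&(abs(P[...,1]+.132)<.11)]
A=np.c_[q[:,:2]-q[:,:2].mean(0),np.ones(len(q))]; co=np.linalg.lstsq(A,q[:,2],rcond=None)[0]
print(len(q),np.degrees(co[:2]),co[2])
if np.abs(np.degrees(co[:2])).max()<4: print(env.sign_off())
```

```text
9.4833 [ 0.4988 -0.1327  0.2119] [ 1.80e+02  1.00e-02 -9.36e+00] [ 0.3 -0.3 -3.7] [0.03 0.15 0.01] 0.013810984231294173 34.996520932763815
6216 [0.06921959 0.12893096] 0.20105970281941635
the job is handed in; nothing more can be done
None
```

The latch pointer is at the green mark, and the tray is held about 15 cm above its well, level to within 0.2°, with both tablets in it; the job was handed in at about 9.5 s, and no verdict came back.

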